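# Fold up the tool panel, hang its tray and load it

## Task

Set up the greasing station: fold the panel of the stand up until it stands upright, then hang the aluminium tray by its two holes on the panel's two pins, with its back flat against the block, and let go of it. Then stand the grease bottle upright in the hanging tray. At the end the panel must still be upright, and the other things on the table must be left where they are.

Things in the scene. Friction and masses are not known exactly. Their poses are not given: they have to be found in the camera images.
- stand: fixed steel base of the folding stand, 190x190x12 mm, origin underneath, straight below the hinge axis; x axis level from front to back (away from the robot), y left along the hinge, z up
- tool_panel (a joint): lean of the folding panel, rad: 0 = upright, positive = leaning back, away from the robot; starts at 0.6 to 0.95, travel -0.35 to 1.2. A plywood board 160 mm wide, 130 high, 10 thick, hinged along its lower edge. Stiff hinge: it stays at any angle it is left at, has no stop at upright, and takes about 1.4 N m to turn (some 9 N at its bar)
- hinge (a point): middle of the panel's hinge axis, 28 mm above the table, on the fixed base. Axes as the stand's; they do not turn with the panel
- panel_bar (a point): middle of the round steel bar (10 mm thick, 90 mm long, parallel to the hinge) of the bow handle on the panel's free edge, 165 mm from the hinge axis; 30 mm from the bar's axis to the panel's edge, open, and 80 mm between the bow's legs. Axes turn with the panel: z from hinge to bar, y along the bar
- pin_left (a point): root of the panel's left (+y) steel pin, on the front face of the wooden block on the panel's front (34 mm thick, 124 wide, 90 high). Root 90 mm above the hinge axis, 15 mm below the block's top. Pin 8 mm thick, round end, sticks out 28 mm; with the panel upright it points forward and 30 degrees upward. Axes as panel_bar: x front to back, y left, z up
- pin_right (a point): the same for the right (-y) pin, 90 mm from the left one
- tray: aluminium hanging tray, 0.3 kg, starts standing on the table: upright back plate (130 mm wide, 4 thick, two holes, thick grip rim on top, 126 mm high overall) and a floor 78 mm deep in front of it with 16 mm high walls. Origin at the underside, middle of the plate's back face; x from front to back, y left, z up
- tray_grip (a point): middle of the tray's grip rim, which is 10 mm thick (x), 64 mm long (y), 38 mm high, along the top of the back plate. 112 mm above the tray's underside, 14 mm below the rim's top, 5 mm in front of the plate's back face. Axes as the tray's
- tray_hole_left (a point): centre of the left (+y) hole of the tray, on the plate's back face: 15 mm wide, 18 mm high, right through; 70 mm above the tray's underside, 42 mm below and 5 mm behind tray_grip, 45 mm left of the middle. Axes as the tray's. Hung up, the hole's upper edge rests on the pin and its centre is about 4 mm below the pin's axis
- tray_hole_right (a point): the same for the right (-y) hole, 90 mm from the left one
- tray_floor (a point): middle of the tray's inner floor (floor 4 mm thick, inside 71 mm deep in x and 124 mm wide in y), 39.5 mm in front of the plate's back face. Axes as the tray's
- grease_centre (a point): centre, half-way up (69.5 mm above its foot), of the squeeze bottle of grease standing on the table: round body 43 mm in diameter and 92 mm high, with a narrow spout above it, 139 mm overall; 75 g. Grasp it round the body
- blue_cap: blue plastic ring-shaped cap, 64 mm across, 28 mm high; bystander, origin under its centre
- tin: round open tin of O-rings, 68 mm across, 22 mm high; bystander, origin under its centre
- measure: tape measure, 41x80x65 mm; bystander, origin under its centre
- driver: screwdriver lying behind the stand, 215 mm long, 31 mm high; bystander, origin under its middle
- dust_brush: flat brush with wooden handle, lying, 187 mm long, 11 mm high; bystander, origin under its middle
Things that resemble listed ones, but are neither listed nor needed, are in the scene too. What is meant by the tray is not purple or turquoise, and is the larger of those in its own colour.

How it is judged:
By the outcome, as a careful person would: the job done as asked, in the order asked, and still so for the second after the job is handed in, with the robot touching nothing.
It also fails if it takes over 72 s, if anything falls off the work surface, if the arm or the gripper's body presses on something with over 40 N, if the wrist force passes 120 N, or if a joint passes its speed limit or range.

## Robot

A 7-joint arm with a two-finger parallel gripper is mounted at the origin on the work surface; the furniture and walls round the work are solid. World frame = base frame: x ahead of the robot, y to its left, z up, the work surface at z = 0. Lengths are in m, angles in rad, forces in N, time in s.
With the tool pointing down it reaches from about 0.4 to 0.85 m from the base axis. Payload 4.5 kg.
Tool frame: the origin (TCP) lies midway between the tips of the shut fingers; the grasp point (between the pads) lies 19 mm behind it; z points along the fingers, y is the line along which they close (so a half turn about z gives the same grasp; the last joint's range is limited). The gripper opens to 88 mm and grips with 3 to 60 N. Pads are 18 mm wide; open, the fingers measure 123 mm over their backs; the gripper's body (75 mm by 187 mm) begins 45 mm behind the grasp point.
Start: joints at [-1.169, 0.689, -0.195, 1.565, 0.157, 0.902, -0.215], TCP at [0.225, 0.583, 0.239] pointing down, gripper open.
Joint ranges: [-3.01, 3.01], [-0.46, 2.08], [-1.47, 1.51], [0.13, 2.56], [-1, 4.14], [0.04, 2.09], [-2.66, 2.66]. Speed limits (rad/s): [2.57, 2.57, 3.14, 3.14, 3.14, 3.14, 3.14].

## Interface

Orientations are given as a unit quaternion [w, x, y, z].
In Python, from station import bot gives the robot as it stands. The module is installed in compiled form; this text tells all that it offers.
- The arm moves only by the shell command python3 -m inch 'ROWS' [OPENING] [FORCE]. ROWS is JSON, one flat list of numbers, 6 for each row, row after row: the shift along the tool's x, y, z in m, then the turn, a rotation vector about the tool's x, y, z in units of 10 degrees (1.0 is 10 degrees). In form: [tx, ty, tz, ax, ay, az, tx, ty, tz, ax, ay, az, ...]. A call has exactly 10 rows; each row is the pose to reach, as a shift and turn from the pose commanded when the call began, along the tool's axes at that moment; what a row does not reach only later rows make up. A row lasts 1/8 s, in which the tool goes at most 62.5 mm and 10.7 degrees, less where a joint would pass 70% of its speed; a pose out of reach is approached as far as the arm can. A call with a gripper value outside its range is refused whole. OPENING is the opening, from 0 (shut) to 1 (fully open), set as the call begins (- or left out, the last holds). The fingers move at their own pace and stop on an object; FORCE is the grip in N (left out, the last holds). Time passes only in rows, so rows that repeat a pose let the fingers close, or fill a call up. It gives the time, the measured TCP pose, the force, the opening and the grip force at its end, in the units of the state.
- bot.sense(): the state, without advancing time (a new reading comes with each control period).
- bot.camera(name): name is "scene" or "top" or "wrist"; returns a dict with "image" (420x560x3 uint8, blue, green, red), "depth" (420x560 float32, m along the optical axis (not along the pixel's ray), 0 where there is no reading), "camera_matrix" (3x3 intrinsics, pixels), "k1" (the pictures are not rectified: a ray, as slopes to the right and down, at radius r is drawn at 1 + k1 r^2 times it, then the intrinsics apply), "position" and "orientation" of the camera in the world. Camera axes: x right, y down, z forward; pixel columns grow to the right and rows downward; lengths in m; the calibration is good to about 2 mm. A picture is of the moment at which its call begins.
- bot.close_job(): hands the job in; it is judged then, once.
The state is a dict: "clock": time; "joints": joint angles; "dq": joint speeds; "joint_torque": joint torques, N m; "tcp_pos": TCP position; "ee_rot": TCP orientation; "wrist_force": force on the tool from outside, world axes, zero at the start; "moment": the same for the moment, N m; "width": finger opening in m; "gripper_force": force on a finger pad.
Only numpy, scipy, OpenCV 4.12 (cv2) and the standard library are available. Lean on these libraries where they do the work, as an engineer would, in place of code of your own. Each camera call takes 0.05 s, during which the arm holds its last target. There are 200 camera calls.

## Working session

There is one attempt and no reset: what is moved stays moved. The work goes in short steps, Python scripts to look and compute and a shell command to move; the robot and the scene stay as the last step left them, time stands still between calls to the robot, and variables do not carry over. Pictures are saved under pics/ and viewed, at most 10 in all, crops included, and the job is handed in when it is done.

```bash
mkdir -p pics
cat > h.py <<'E'
import numpy as np, cv2
from scipy.spatial.transform import Rotation as R
from station import bot
def quat(q): return R.from_quat([q[1],q[2],q[3],q[0]])
def cam(n,save=None):
    c=bot.camera(n)
    c['P']=np.array(c['position']);o=np.array(c['orientation'])
    c['R']=o if o.shape==(3,3) else quat(o).as_matrix()
    c['K']=np.array(c['camera_matrix'])
    if save: cv2.imwrite('pics/'+save,c['image'])
    return c
def rays(c,uv):
    uv=np.atleast_2d(np.array(uv,float)); K=c['K']
    d=np.c_[(uv[:,0]-K[0,2])/K[0,0],(uv[:,1]-K[1,2])/K[1,1]]
    s=d.copy()
    for _ in range(20): s=d/(1+c['k1']*(s**2).sum(1))[:,None]
    return np.c_[s,np.ones(len(s))]
def onplane(c,uv,z):
    r=rays(c,uv)@c['R'].T
    return c['P']+r*((z-c['P'][2])/r[:,2])[:,None]
def pts(c,uv):
    uv=np.atleast_2d(np.array(uv,int)); z=c['depth'][uv[:,1],uv[:,0]]
    return c['P']+(rays(c,uv)*z[:,None])@c['R'].T
def cloud(c):
    v,u=np.mgrid[0:420,0:560]
    p=pts(c,np.c_[u.ravel(),v.ravel()]).reshape(420,560,3); p[c['depth']==0]=np.nan
    return p
def proj(c,p):
    q=(np.atleast_2d(p)-c['P'])@c['R']; s=q[:,:2]/q[:,2:]
    s=s*(1+c['k1']*(s**2).sum(1))[:,None]
    return s@c['K'][:2,:2].T+c['K'][:2,2]
def to_tool(pos,rot=None,base=None):
    "shift and turn (units of 10 deg) from current tool pose to world pose"
    s=bot.sense(); r=quat(s['ee_rot']); 
    t=r.inv().apply(np.array(pos)-s['tcp_pos'])
    a=(r.inv()*rot).as_rotvec(degrees=True)/10 if rot is not None else np.zeros(3)
    return np.round(t,4),np.round(a,3)
E
python3 - <<'E'
from h import *
s=bot.sense(); print({k:np.round(v,3) for k,v in s.items()})
a=cam('scene','s.png');b=cam('top','t.png')
for c in(a,b): print(c['P'],c['R'].round(3).tolist(),c['K'].tolist(),c['k1'])
cv2.imwrite('pics/top.png',b['image'])
E
```

```text
{'clock': np.float64(0.0), 'joints': array([-1.169,  0.69 , -0.195,  1.566,  0.157,  0.902, -0.215]), 'dq': array([-0.001, -0.001, -0.001,  0.003, -0.001,  0.001,  0.   ]), 'joint_torque': array([ 0.0000e+00, -5.2756e+01, -1.2670e+00, -1.5343e+01, -5.3000e-02,
        7.0000e-03,  0.0000e+00]), 'tcp_pos': array([0.225, 0.583, 0.238]), 'ee_rot': array([-0.   ,  0.183,  0.983, -0.001]), 'wrist_force': array([-0.195,  0.046, -0.776]), 'moment': array([0.012, 0.03 , 0.038]), 'gripper_force': np.float64(0.0), 'width': np.float64(0.088)}
[-0.56977265  0.65506996  0.76997598] [[-0.496, -0.38, 0.781], [-0.868, 0.234, -0.438], [-0.016, -0.895, -0.445]] [[427.7721309629999, 0.0, 277.0562846207063], [0.0, 427.7721309629999, 208.67500302805828], [0.0, 0.0, 1.0]] -0.030816674941430356
[0.386602   0.01938155 1.31450094] [[-0.019, -0.992, 0.126], [-1.0, 0.021, 0.011], [-0.013, -0.125, -0.992]] [[384.1144116201717, 0.0, 277.4581480793925], [0.0, 384.1144116201717, 209.59062056933067], [0.0, 0.0, 1.0]] -0.021254609401126758
```

View pics/s.png

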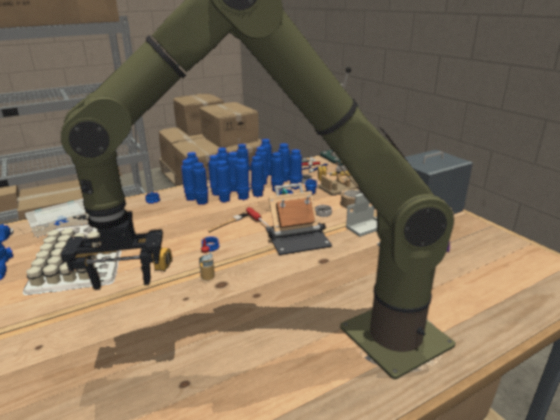

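View pics/t.png

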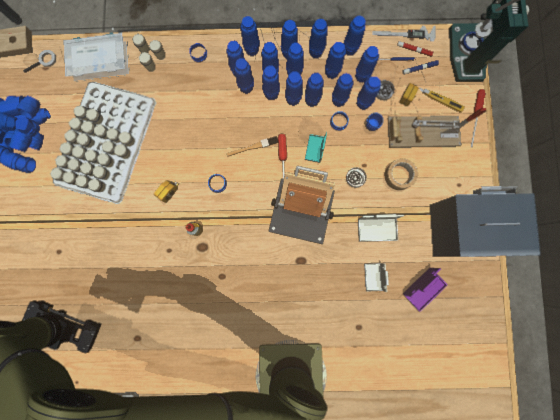

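The top view shows the stand at about (303,205), the large tray at (378,228) with its small look-alike at (376,277), the bottle at (192,228), the tin at (355,177) and the cap at (217,183).

Run:
```python
from h import *
a=cam('scene');b=cam('top')
np.set_printoptions(precision=4,suppress=True)
z1=cv2.resize(b['image'][150:300,180:440],None,fx=3,fy=3,interpolation=cv2.INTER_CUBIC)
cv2.imwrite('pics/tz.png',z1)
pc=cloud(b)
def reg(n,u0,u1,v0,v1,zlo,zhi,pc=pc,c=b):
    m=np.zeros((420,560),bool);m[v0:v1,u0:u1]=1
    m&=(pc[...,2]>zlo)&(pc[...,2]<zhi)
    q=pc[m]; 
    if len(q)<5: print(n,len(q));return
    r=cv2.minAreaRect((q[:,:2]*1000).astype(np.float32))
    print(n,len(q),'mean',q.mean(0),'z95',np.percentile(q[:,2],[5,95]),'rect',r)
reg('table',230,260,250,290,-.1,.1)
reg('standbase',260,345,190,250,.006,.022)
reg('panel',260,345,150,235,.05,.3)
reg('bartop',260,345,150,200,.12,.3)
reg('tray all',352,405,205,250,.008,.2)
reg('tray rim',352,405,195,250,.09,.2)
reg('tray floor',352,405,205,250,.002,.03)
reg('bottle',175,210,215,245,.03,.2)
reg('bottle top',175,210,210,245,.085,.2)
reg('small',360,395,255,295,.03,.2)
```

```text
table 1191 mean [0.3508 0.1491 0.0002] z95 [-0.0043  0.0045] rect ((350.8314514160156, 149.31004333496094), (99.5575180053711, 131.72381591796875), 89.18064880371094)
standbase 1566 mean [ 0.5024 -0.0382  0.0124] z95 [0.0077 0.0171] rect ((516.9259033203125, -48.6768798828125), (285.10882568359375, 202.18997192382812), 88.89433288574219)
panel 1870 mean [ 0.5929 -0.0599  0.1127] z95 [0.0695 0.1568] rect ((640.1778564453125, -71.89341735839844), (159.9978485107422, 220.76730346679688), 75.8582534790039)
bartop 833 mean [ 0.6151 -0.0644  0.1334] z95 [0.121  0.1605] rect ((616.6822509765625, -66.84789276123047), (158.90394592285156, 91.63567352294922), 81.55750274658203)
tray all 335 mean [ 0.4915 -0.3031  0.053 ] z95 [0.0084 0.1272] rect ((467.1284484863281, -305.12213134765625), (131.4384307861328, 99.44841003417969), 89.38965606689453)
tray rim 104 mean [ 0.5116 -0.301   0.1176] z95 [0.0918 0.1291] rect ((511.7673645019531, -302.9100036621094), (117.9327163696289, 10.072245597839355), 89.1938247680664)
tray floor 1072 mean [ 0.4776 -0.3066  0.0059] z95 [0.0023 0.0159] rect ((486.08599853515625, -308.720458984375), (181.50462341308594, 150.79380798339844), 88.85380554199219)
bottle 170 mean [0.4882 0.3068 0.0768] z95 [0.0353 0.1194] rect ((490.07623291015625, 308.2422180175781), (34.72541427612305, 43.260921478271484), 84.23017120361328)
bottle top 61 mean [0.4892 0.3104 0.1089] z95 [0.0929 0.1328] rect ((489.4683532714844, 311.792724609375), (25.270755767822266, 24.282550811767578), 58.59984588623047)
small 126 mean [ 0.3195 -0.3075  0.0634] z95 [0.0337 0.0902] rect ((318.6374206542969, -307.88134765625), (91.24589538574219, 8.781147003173828), 0.685183584690094)
```

View pics/tz.png

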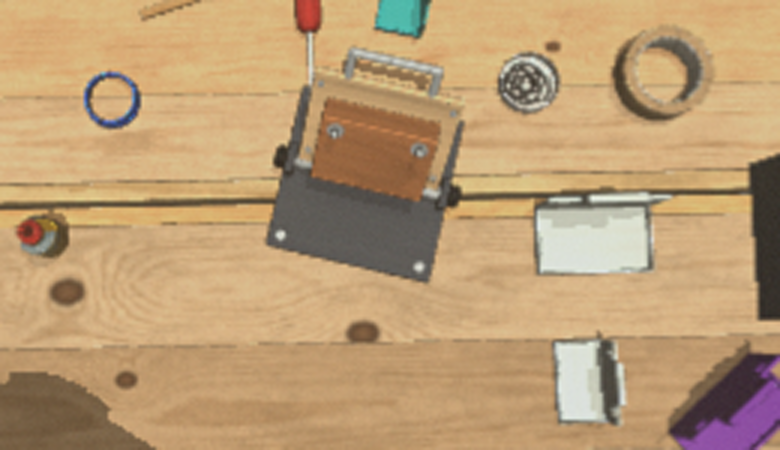

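Run:
```python
from h import *
np.set_printoptions(precision=4,suppress=True)
b=cam('top');pc=cloud(b)
Z=lambda l:[(180+x/3,150+y/3) for x,y in l]
bo=onplane(b,Z([(281,157),(455,195)]),.028);print('bolts',bo)
co=onplane(b,Z([(267,244),(428,282)]),.012);print('front corners',co)
m=b['image'].astype(int); 
yaw=[np.arctan2(*( (q[0]-q[1])[:2]*[-1,1])) for q in(bo,co)]
print('yaw deg',np.degrees(yaw))
# block front face: orange-brown
hsv=cv2.cvtColor(b['image'],cv2.COLOR_BGR2HSV)
cv2.imwrite('pics/x.png',b['image'])
bar=Z([(352,52),(438,71)]);print('bar pts depth',pts(b,bar))
# side profile in stand frame
for yw in [np.mean(yaw)]:
    hx=bo.mean(0)
    ex=np.array([np.cos(yw),np.sin(yw),0]);ey=np.array([-np.sin(yw),np.cos(yw),0])
    q=pc[150:245,255:350].reshape(-1,3)-hx*[1,1,0]
    X=q@ex;Y=q@ey;Zz=q[:,2]
    s=(abs(Y)<.1)&(Zz>.04)&(X>-.05)&(X<.25)
    # board strips at |Y| 66..78
    t=s&(abs(Y)>.065)&(abs(Y)<.078)
    p=np.polyfit(Zz[t],X[t],1);print('board lean',np.arctan(p[0]),'X at z=.028',np.polyval(p,.028),t.sum())
    t=s&(abs(Y)<.05)&(Zz>.05)&(Zz<.1); p=np.polyfit(Zz[t],X[t],1);print('block front',np.arctan(p[0]),p)
    for a in np.arange(0,.2,.01):
        t=s&(abs(Y)<.035)&(abs(X-a)<.005)
        if t.any():print(round(a,3),t.sum(),np.percentile(Zz[t],[5,50,95]))
```

```text
bolts [[ 0.5744  0.0456  0.028 ]
 [ 0.5273 -0.1489  0.028 ]]
front corners [[ 0.4777  0.0635  0.012 ]
 [ 0.4312 -0.117   0.012 ]]
yaw deg [-13.6304 -14.427 ]
bar pts depth [[ 0.6634 -0.0308  0.1595]
 [ 0.6418 -0.1186  0.1636]]
board lean 0.6997870664810218 X at z=.028 -0.007259943159325013 244
block front -0.39187992541547034 [-0.4133  0.0364]
0.0 78 [0.0814 0.089  0.0959]
0.01 80 [0.0939 0.1009 0.1095]
0.02 83 [0.1055 0.1135 0.1204]
0.03 85 [0.1172 0.1252 0.1334]
0.04 66 [0.1281 0.1318 0.1355]
0.05 61 [0.1199 0.1243 0.1288]
0.06 58 [0.1106 0.1154 0.1196]
0.07 87 [0.113  0.12   0.1279]
0.08 80 [0.1258 0.1317 0.1368]
0.09 22 [0.1276 0.1315 0.1343]
0.1 44 [0.1548 0.1599 0.1637]
0.11 32 [0.1561 0.1596 0.1621]
0.18 4 [0.0497 0.0608 0.0619]
0.19 5 [0.0473 0.0657 0.0671]
```

```bash
cat >> h.py <<'E'
np.set_printoptions(precision=4,suppress=True)
H=np.array([.551,-.052,.028]); YAW=-14.0
def S(x,y,z):
    c,s=np.cos(np.radians(YAW)),np.sin(np.radians(YAW)); return H*[1,1,0]+[x*c-y*s,x*s+y*c,z]
def down(yaw): # tool down with tool y at heading yaw(deg)
    y=np.array([np.cos(np.radians(yaw)),np.sin(np.radians(yaw)),0]); z=np.array([0,0,-1.]); return R.from_matrix(np.c_[np.cross(y,z),y,z])
E
python3 - <<'E'
from h import *
print(to_tool(S(.15,0,.26),down(YAW)))
E
```

```text
(array([-0.6817, -0.4567, -0.0213]), array([-0.004,  0.003,  8.293]))
```

```bash
python3 -m inch '[-0.34,-0.228,-0.021,0,0,4.15,-0.682,-0.457,-0.021,0,0,8.29,-0.682,-0.457,-0.021,0,0,8.29,-0.682,-0.457,-0.021,0,0,8.29,-0.682,-0.457,-0.021,0,0,8.29,-0.682,-0.457,-0.021,0,0,8.29,-0.682,-0.457,-0.021,0,0,8.29,-0.682,-0.457,-0.021,0,0,8.29,-0.682,-0.457,-0.021,0,0,8.29,-0.682,-0.457,-0.021,0,0,8.29]' 0 20
python3 - <<'E'
from h import *
print(to_tool(S(.15,0,.26),down(YAW)),bot.sense()['joints'])
E
```

```text
clock: 1.5
tcp_pos: [0.5849, 0.0707, 0.2552]
ee_rot: [-0.0, 0.788, 0.616, 0.0]
wrist_force: [0.8, 0.6, -0.6]
width: 0.0006
gripper_force: 0.0
(array([-0.1274,  0.1467, -0.0049]), array([ 0.   , -0.003,  0.006])) [-0.2916  0.6237  0.1607  1.67   -0.1244  0.8577 -0.3225]
```

```bash
python3 -m inch '[-0.127,0.147,-0.005,0,0,0,-0.127,0.147,-0.005,0,0,0,-0.127,0.147,-0.005,0,0,0,-0.127,0.147,-0.005,0,0,0,-0.127,0.147,-0.005,0,0,0,-0.127,0.147,0.04,0,0,0,-0.127,0.147,0.08,0,0,0,-0.127,0.147,0.117,0,0,0,-0.127,0.147,0.117,0,0,0,-0.127,0.147,0.117,0,0,0]'
python3 - <<'E'
from h import *
cam('wrist','w1.png')
for l in [.7,.5,.35,.2,.1,0]:
    # contact centre X = bar X + .0225
    print(l,to_tool(S(.165*np.sin(l)+.0225,0,.028+.165*np.cos(l)-.016),down(YAW)))
E
```

```text
clock: 2.75
tcp_pos: [0.6968, -0.0852, 0.1399]
ee_rot: [0.0, 0.787, 0.616, 0.001]
wrist_force: [0.1, -0.2, 1.2]
width: 0.0001
gripper_force: 0.0
0.7 (array([-0.0026, -0.0213,  0.0021]), array([ 0.02 , -0.006,  0.01 ]))
0.5 (array([-0.0025, -0.0484, -0.0166]), array([ 0.02 , -0.006,  0.01 ]))
0.35 (array([-0.0025, -0.0709, -0.0268]), array([ 0.02 , -0.006,  0.01 ]))
0.2 (array([-0.0024, -0.0947, -0.0336]), array([ 0.02 , -0.006,  0.01 ]))
0.1 (array([-0.0024, -0.111 , -0.0362]), array([ 0.02 , -0.006,  0.01 ]))
0 (array([-0.0024, -0.1275, -0.037 ]), array([ 0.02 , -0.006,  0.01 ]))
```

View pics/w1.png

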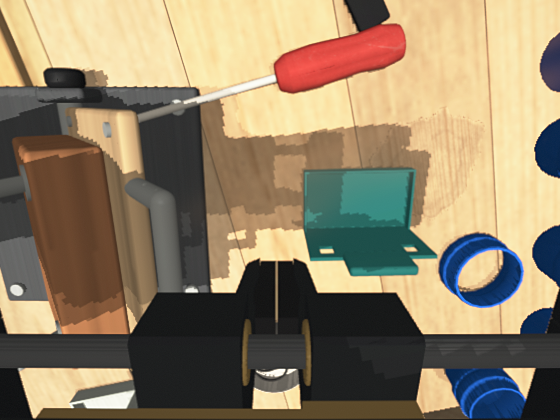

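The wrist view shows the shut fingers (col 275) behind the bar (col 165), with free space to move. Next I pull the panel.

```bash
python3 -m inch '[-0.002,-0.012,0.001,0,0,0,-0.002,-0.022,0.001,0,0,0,-0.002,-0.036,-0.008,0,0,0,-0.002,-0.05,-0.017,0,0,0,-0.002,-0.064,-0.024,0,0,0,-0.002,-0.078,-0.029,0,0,0,-0.002,-0.09,-0.032,0,0,0,-0.002,-0.1,-0.035,0,0,0,-0.002,-0.108,-0.036,0,0,0,-0.002,-0.108,-0.036,0,0,0]'
cat > lean.py <<'E'
from h import *
def lean(b):
    pc=cloud(b); q=pc[120:245,255:350].reshape(-1,3)
    c,s=np.cos(np.radians(YAW)),np.sin(np.radians(YAW)); q=q-H*[1,1,0]
    return q@[c,s,0],q@[-s,c,0],q[:,2],q
if __name__=='__main__':
    b=cam('top'); X,Y,Z,_=lean(b)
    t=(abs(Y)>.066)&(abs(Y)<.078)&(Z>.05)&(Z<.17)&(abs(X)<.15); print('board',t.sum(),np.c_[X,Y,Z][t][::max(1,t.sum()//8)])
    t=(abs(Y)<.055)&(Z>.16)&(Z<.205)&(abs(X)<.08); print('bar',t.sum(),np.median(np.c_[X,Y,Z][t],0))
    a=cam('scene');cv2.imwrite('pics/s2.png',cv2.resize(a['image'][140:280,190:420],None,fx=3,fy=3))
    cv2.imwrite('pics/t2.png',cv2.resize(b['image'][130:260,240:420],None,fx=4,fy=4))
E
python3 lean.py
```

```text
clock: 4.05
tcp_pos: [0.5988, -0.0638, 0.1794]
ee_rot: [0.007, 0.788, 0.616, 0.007]
wrist_force: [8.3, -2.7, 8.1]
width: 0.0003
gripper_force: 4.9
board 56 [[0.0306 0.0752 0.1595]
 [0.0248 0.0708 0.162 ]
 [0.0202 0.0697 0.1535]
 [0.0168 0.0721 0.1328]
 [0.0128 0.0744 0.1151]
 [0.0089 0.0768 0.0948]
 [0.0086 0.0668 0.0903]
 [0.0041 0.0691 0.0726]]
bar 33 [0.0277 0.0456 0.185 ]
```

View pics/s2.png

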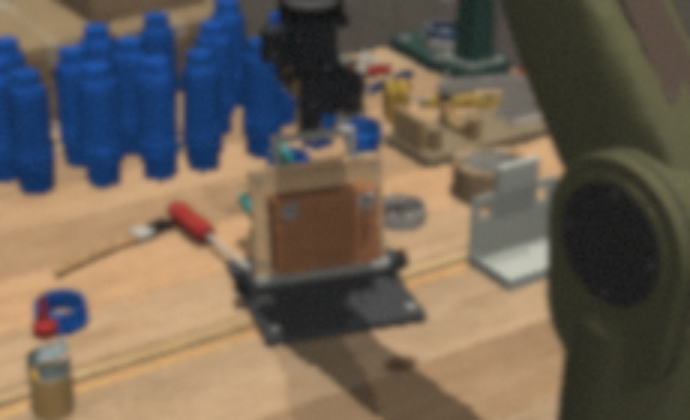

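Panel is standing at roughly 0.17 lean; I'll pull the rest of the way.

```bash
python3 -m inch '[0,-0.005,-0.001,0,0,0,0,-0.010,-0.001,0,0,0,0,-0.014,-0.002,0,0,0,0,-0.018,-0.002,0,0,0,0,-0.021,-0.002,0,0,0,0,-0.024,-0.002,0,0,0,0,-0.026,-0.002,0,0,0,0,-0.026,-0.002,0,0,0,0,-0.026,-0.002,0,0,0,0,-0.026,-0.002,0,0,0]'
python3 - <<'E'
from lean import *
for k in range(2):
    c=cam(['top','scene'][k]); pc=cloud(c).reshape(-1,3); q=pc-H*[1,1,0]
    cc,s=np.cos(np.radians(YAW)),np.sin(np.radians(YAW)); X,Y,Z=q@[cc,s,0],q@[-s,cc,0],q[:,2]
    t=(abs(Y)<.078)&(abs(Y)>.066)&(Z>.045)&(Z<.15)&(abs(X)<.05)
    if t.sum()>9:
        p=np.polyfit(Z[t],X[t],1); print(k,'board front',t.sum(),p,'lean',np.arctan(p[0]))
    t=(abs(Y)<.055)&(Z>.04)&(Z<.125)&(X<-.015)&(X>-.08)
    if t.sum()>9:
        p=np.linalg.lstsq(np.c_[Z[t],Y[t],np.ones(t.sum())],X[t],rcond=None)[0]; print(k,'block front',t.sum(),p)
    t=(abs(Y)<.055)&(Z>.175)&(Z<.21)&(abs(X)<.014); print('bar',t.sum(),np.median(np.c_[X,Y,Z][t],0))
s=bot.sense();d=s['tcp_pos']-H;print('tcp X',d[0]*.970-d[1]*.242,-.0225)
E
```

```text
clock: 5.4
tcp_pos: [0.5734, -0.0575, 0.1808]
ee_rot: [0.007, 0.788, 0.616, 0.007]
wrist_force: [8.3, -2.4, 9.1]
width: 0.0004
gripper_force: 4.7
0 board front 24 [ 0.0336 -0.0054] lean 0.033609211472183195
bar 20 [0.0043 0.0451 0.1953]
1 board front 135 [ 0.0272 -0.0091] lean 0.0271967325419217
1 block front 632 [ 0.0296  0.0078 -0.0433]
bar 130 [-0.0013 -0.0002  0.1948]
tcp X 0.02310466796124387 -0.0225
```

```bash
python3 -m inch '[0,-0.002,0,0,0,0,0,-0.004,0,0,0,0,0,-0.005,0,0,0,0,0,-0.005,0,0,0,0,0,-0.005,0,0,0,0,0,0.01,0,0,0,0,0,0.03,0,0,0,0,0,0.03,-0.05,0,0,0,0,0.03,-0.1,0,0,0,0,0.03,-0.1,0,0,0]'
cat > lean2.py <<'E'
from h import *
def run():
  for k in range(2):
    c=cam(['top','scene'][k]); pc=cloud(c).reshape(-1,3); q=pc-H*[1,1,0]
    cc,s=np.cos(np.radians(YAW)),np.sin(np.radians(YAW)); X,Y,Z=q@[cc,s,0],q@[-s,cc,0],q[:,2]
    for n,t in [('board',(abs(Y)<.078)&(abs(Y)>.066)&(Z>.045)&(Z<.15)&(abs(X)<.05)),('block',(abs(Y)<.055)&(Z>.04)&(Z<.125)&(X<-.015)&(X>-.08))]:
      if t.sum()>9:
        p=np.linalg.lstsq(np.c_[Z[t],Y[t],np.ones(t.sum())],X[t],rcond=None)[0]
        t=t&(abs(np.c_[Z,Y,np.ones(len(Z))]@p-X)<.006);p=np.linalg.lstsq(np.c_[Z[t],Y[t],np.ones(t.sum())],X[t],rcond=None)[0]
        print(k,n,t.sum(),p)
    t=(abs(Y)<.055)&(Z>.175)&(Z<.21)&(abs(X)<.02); print('bar',t.sum(),np.median(np.c_[X,Y,Z][t],0))
run()
E
python3 lean2.py
```

```text
clock: 6.75
tcp_pos: [0.5974, -0.0638, 0.2813]
ee_rot: [0.004, 0.788, 0.616, 0.004]
wrist_force: [-0.3, 0.3, -0.2]
width: 0.0007
gripper_force: 0.0
0 board 18 [-0.0044 -0.0883  0.0023]
0 block 18 [-0.0349 -0.0852 -0.0325]
bar 19 [-0.0007  0.0448  0.1965]
1 board 137 [ 0.0033  0.0019 -0.009 ]
1 block 609 [-0.0064  0.0086 -0.0422]
bar 106 [-0.0074  0.0013  0.1936]
```

Run:
```python
from h import *
print(to_tool([.510,-.303,.28],down(0)))
```

```text
(array([-0.2531, -0.0242, -0.0032]), array([ 0.01 , -0.003, -1.396]))
```

```bash
python3 -m inch '[-0.06,-0.008,0,0,0,-0.7,-0.12,-0.015,0,0,0,-1.4,-0.18,-0.02,0,0,0,-1.4,-0.253,-0.024,0,0,0,-1.4,-0.253,-0.024,0,0,0,-1.4,-0.253,-0.024,0,0,0,-1.4,-0.253,-0.024,0,0,0,-1.4,-0.253,-0.024,0,0,0,-1.4,-0.253,-0.024,0,0,0,-1.4,-0.253,-0.024,0,0,0,-1.4]' 1
python3 - <<'E'
from h import *
c=cam('wrist','w2.png'); pc=cloud(c)
b=cam('top');pt=cloud(b)
for n,p in(('wrist',pc),('top',pt)):
  z=p[...,2]
  near=(abs(p[...,0]-.48)<.1)&(abs(p[...,1]+.305)<.09)
  for nm,lo,hi in(('rim',.118,.135),('plate',.03,.085),('floor',.002,.012)):
    q=p[near&(z>lo)&(z<hi)]
    if len(q)<20: print(n,nm,len(q));continue
    r=cv2.minAreaRect((q[:,:2]*1000).astype(np.float32)); f=cv2.fitLine((q[:,:2]).astype(np.float32),cv2.DIST_HUBER,0,.01,.01).ravel()
    print(n,nm,len(q),q.mean(0),r,f)
s=bot.sense();print(s['tcp_pos'],s['ee_rot'])
E
```

```text
clock: 8.1
tcp_pos: [0.5104, -0.3027, 0.2761]
ee_rot: [-0.0, 0.707, 0.708, 0.0]
wrist_force: [-0.2, -0.4, 0.4]
width: 0.0882
gripper_force: 0.0
wrist rim 707 [ 0.5098 -0.3033  0.1252] ((509.6181335449219, -305.2208251953125), (9.208810806274414, 62.82843017578125), 0.26445791125297546) [ 0.0101 -0.9999  0.5098 -0.3033]
wrist plate 8
wrist floor 5225 [ 0.4726 -0.303   0.004 ] ((480.6559753417969, -303.1524963378906), (178.04153442382812, 195.59471130371094), 89.01713562011719) [ 0.0832  0.9965  0.4727 -0.3056]
top rim 78 [ 0.5118 -0.3044  0.1251] ((511.6453857421875, -305.131103515625), (63.19654083251953, 9.874347686767578), 88.62294006347656) [ 0.0005  1.      0.512  -0.3111]
top plate 37 [ 0.5136 -0.2789  0.056 ] ((513.1956176757812, -302.6853942871094), (126.88390350341797, 4.365494728088379), 88.33493041992188) [ 0.0013  1.      0.5133 -0.2688]
top floor 1101 [ 0.4763 -0.301   0.0047] ((480.1949768066406, -304.8586120605469), (179.3460693359375, 199.1668701171875), 89.91195678710938) [ 0.7804  0.6252  0.4778 -0.3079]
[ 0.5103 -0.303   0.2761] [0.     0.7068 0.7074 0.    ]
```

View pics/w2.png

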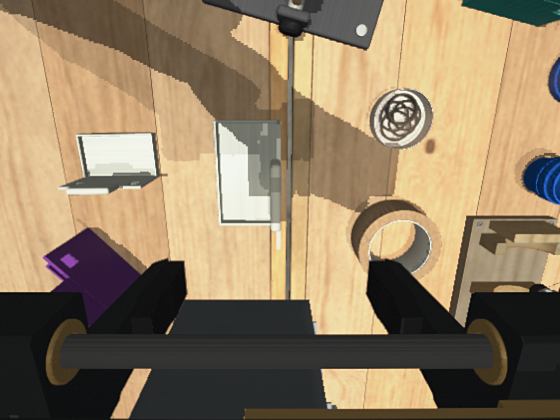

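The wrist view shows the tray at (248,172), its rim on the right edge (275,190), between the fingers' line; the rim centre is at (0.510,-0.305).

```bash
python3 -m inch '[-0.002,0,0.05,0,0,-0.07,-0.002,0,0.1,0,0,-0.07,-0.002,0,0.14,0,0,-0.07,-0.002,0,0.165,0,0,-0.07,-0.002,0,0.178,0,0,-0.07,-0.002,0,0.178,0,0,-0.07,-0.002,0,0.178,0,0,-0.07,-0.002,0,0.178,0,0,-0.07,-0.002,0,0.178,0,0,-0.07,-0.002,0,0.178,0,0,-0.07]' && python3 -m inch '[0,0,0,0,0,0,0,0,0,0,0,0,0,0,0,0,0,0,0,0,0,0,0,0,0,0,0,0,0,0,0,0,0,0,0,0,0,0,0,0,0,0,0,0,0,0,0,0,0,0,-0.005,0,0,0,0,0,-0.015,0,0,0]' 0 40
python3 - <<'E'
from h import *
print(bot.sense()['ee_rot'], to_tool([.510,-.305,.3],down(YAW)))
E
```

```text
clock: 9.45
tcp_pos: [0.5103, -0.3052, 0.0984]
ee_rot: [0.0, 0.703, 0.712, 0.0]
wrist_force: [-0.6, 0.1, -0.3]
width: 0.088
gripper_force: 0.0
clock: 10.7
tcp_pos: [0.5097, -0.3049, 0.113]
ee_rot: [-0.001, 0.703, 0.712, -0.0]
wrist_force: [0.1, -0.1, -4.1]
width: 0.0096
gripper_force: 40.0
[-0.0008  0.7026  0.7116 -0.0002] (array([ 0.    ,  0.0001, -0.187 ]), array([-0.008, -0.004,  1.473]))
```

```bash
python3 -m inch '[0,0,-0.04,0,0,0,0,0,-0.09,0,0,0,0,0,-0.13,0,0,0.3,0.03,-0.01,-0.157,0,0,0.6,0.06,-0.025,-0.157,0,0,0.9,0.085,-0.035,-0.157,0,0,1.2,0.105,-0.04,-0.157,0,0,1.52,0.105,-0.04,-0.157,0,0,1.52,0.105,-0.04,-0.157,0,0,1.52,0.105,-0.04,-0.157,0,0,1.52]'
python3 - <<'E'
from h import *
c=cam('wrist','w3.png'); print(c['P']); s=bot.sense(); print(s['ee_rot'],s['width'])
np.savez('w3.npz',**{k:c[k] for k in('image','depth','K','P','R','k1')})
E
```

```text
clock: 11.95
tcp_pos: [0.469, -0.2019, 0.2702]
ee_rot: [0.0, 0.791, 0.612, -0.0]
wrist_force: [0.2, -0.4, -3.2]
width: 0.0096
gripper_force: 40.0
[ 0.4892 -0.1241  0.416 ]
[ 0.0003  0.7909  0.612  -0.0001] 0.009534842671996347
```

View pics/w3.png

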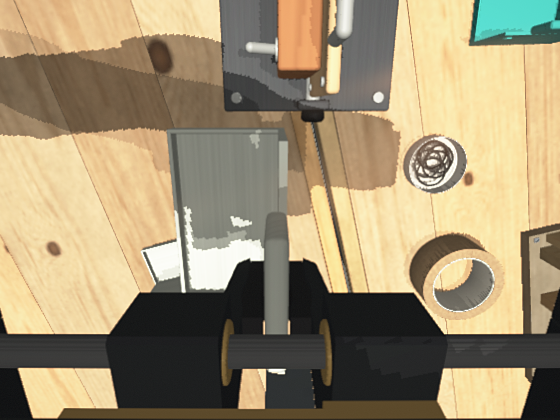

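The wrist view shows the tray in hand (230,210) and the right pin at (247–278,47) on the block. The left pin lies out of view, so I move left and back to see both.

```bash
python3 -m inch '[0,-0.02,0,0,0,0,0,-0.05,0,0,0,0,0.02,-0.057,0,0,0,0,0.05,-0.057,0,0,0,0,0.075,-0.057,0,0,0,0,0.075,-0.057,0,0,0,0,0.075,-0.057,0,0,0,0,0.075,-0.057,0,0,0,0,0.075,-0.057,0,0,0,0,0.075,-0.057,0,0,0,0]'
python3 - <<'E'
from h import *
c=cam('wrist'); s=bot.sense(); print(s['tcp_pos'],s['ee_rot'])
np.savez('w4.npz',**{k:c[k] for k in('image','depth','K','P','R','k1')})
cv2.imwrite('pics/w4.png',cv2.resize(c['image'][:,100:500],(800,840))[:600])
pc=cloud(c); q=pc-H*[1,1,0]; cc,sn=np.cos(np.radians(YAW)),np.sin(np.radians(YAW)); X,Y,Z=q@[cc,sn,0],q@[-sn,cc,0],q[...,2]
np.save('xyz.npy',np.dstack([X,Y,Z]))
for n,sg in(('L',1),('R',-1)):
  t=(abs(Y-sg*.045)<.015)&(X<-.045)&(X>-.085)&(Z>.1)&(Z<.15)
  print(n,t.sum(),[np.percentile(a[t],[2,50,98]) for a in(X,Y,Z)] if t.any() else '')
t=(Z>.125)&(Z<.14)&(X>-.06)&(X<.0)&(abs(Y)<.07)
print('block top',t.sum(),[np.percentile(a[t],[1,50,99]) for a in(X,Y,Z)],cv2.minAreaRect((np.c_[X[t],Y[t]]*1000).astype(np.float32)))
t=(Z>.19)&(Z<.205)&(abs(X)<.03)&(abs(Y)<.06);print('bar',t.sum(),[np.percentile(a[t],[1,50,99]) for a in(X,Y,Z)])
E
```

```text
clock: 13.25
tcp_pos: [0.4323, -0.1143, 0.2701]
ee_rot: [0.0, 0.791, 0.612, 0.0]
wrist_force: [-0.6, -0.2, -3.1]
width: 0.0096
gripper_force: 40.0
[ 0.4323 -0.1141  0.2701] [-0.      0.7907  0.6122  0.    ]
L 291 [array([-0.0648, -0.0556, -0.0456]), array([0.0422, 0.0455, 0.0495]), array([0.1229, 0.1299, 0.1342])]
R 212 [array([-0.0646, -0.0557, -0.0456]), array([-0.0469, -0.0429, -0.0395]), array([0.1227, 0.1299, 0.1346])]
block top 8309 [array([-0.0569, -0.0241, -0.0063]), array([-0.0594,  0.0083,  0.0613]), array([0.1259, 0.1328, 0.139 ])] ((-33.08332443237305, -2.9233245849609375), (133.7351837158203, 54.21567916870117), 89.75094604492188)
bar 2912 [array([-0.0071, -0.0036,  0.0025]), array([-0.0468,  0.0042,  0.046 ]), array([0.1915, 0.197 , 0.1991])]
```

View pics/w4.png

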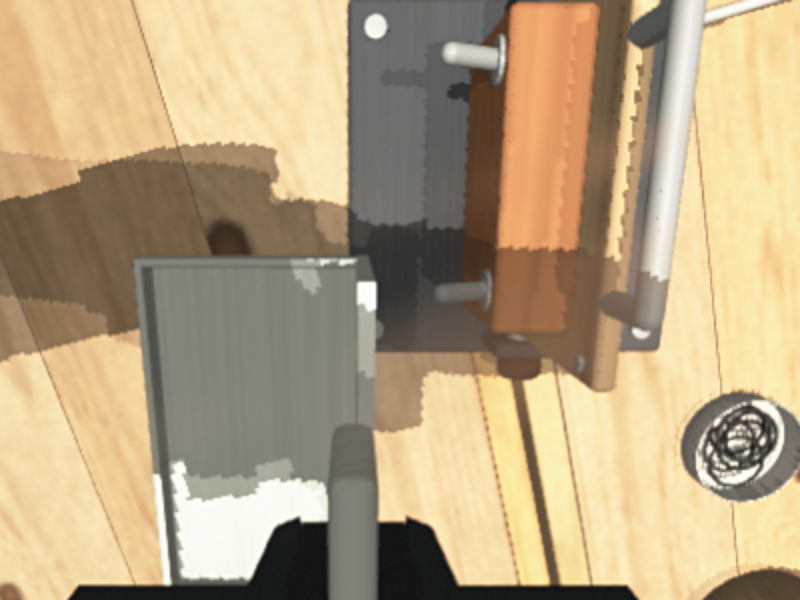

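Both pins are visible: left tip at crop (448,53), right tip (440,293). The tray sits in hand with its left end at (370,265). I'll check its pose in the hand.

Run:
```python
from h import *
A=np.load('xyz.npy');X,Y,Z=A[...,0],A[...,1],A[...,2]
d=np.array([.4323,-.1141])-H[:2];c,s=np.cos(np.radians(YAW)),np.sin(np.radians(YAW));tx,ty=d@[c,s],d@[-s,c];print('tcp S',tx,ty)
x,y=X-tx,Y-ty
t=(abs(x+.035)<.05)&(y<.09)&(y>-.09)
for n,lo,hi in(('floor',.165,.18),('wall',.184,.192),('midplate',.2,.25),('rim',.285,.302)):
    m=t&(Z>lo)&(Z<hi); 
    if m.sum()>20: print(n,m.sum(),[np.percentile(a[m],[1,50,99]) for a in(x,y,Z)])
m=t&(Z>.165)&(Z<.18)
p=np.linalg.lstsq(np.c_[x[m],y[m],np.ones(m.sum())],Z[m],rcond=None)[0];print('floor plane',p)
# front-wall top edge: min x per y bin; left end
for y0 in np.arange(-.02,.07,.015):
    m=t&(Z>.166)&(Z<.195)&(abs(y-y0)<.004)
    m2=t&(Z>.285)&(abs(y-y0)<.004)
    print(round(y0,3),m.sum(),np.percentile(x[m],[1,99]) if m.any() else '', np.percentile(x[m2],[2,98]) if m2.any() else '')
```

```text
tcp S -0.10015075299222144 -0.08897149360941994
floor 13248 [array([-0.0696, -0.0394,  0.0006]), array([-0.0609,  0.014 ,  0.0605]), array([0.1743, 0.1759, 0.1785])]
wall 1410 [array([-0.0725, -0.0695,  0.002 ]), array([-0.055 ,  0.0425,  0.0645]), array([0.1841, 0.1875, 0.1895])]
midplate 77 [array([0.0016, 0.0034, 0.006 ]), array([0.0146, 0.0642, 0.0643]), array([0.2007, 0.2173, 0.247 ])]
rim 4041 [array([-0.0186, -0.    ,  0.0142]), array([-0.03  ,  0.0094,  0.0313]), array([0.2855, 0.2971, 0.3015])]
floor plane [-0.003  -0.0017  0.1758]
-0.02 841 [-0.0719 -0.01  ] 
-0.005 899 [-0.0716 -0.0082] [-0.0784  0.0125]
0.01 1076 [-0.0714  0.0005] [-0.0773  0.0144]
0.025 1142 [-0.0711  0.0005] [-0.0641  0.0133]
0.04 1217 [-0.0711  0.0018] 
0.055 1291 [-0.0711  0.0015] 
0.07 0
```

```bash
python3 -m inch '[0.03,0.001,0,0,0,0,0.06,0.002,0,0,0,0,0.08,0.003,0.01,0,0,0,0.09,0.003,0.03,0,0,0,0.09,0.003,0.055,0,0,0,0.09,0.003,0.08,0,0,0,0.09,0.003,0.094,0,0,0,0.09,0.003,0.094,0,0,0,0.09,0.003,0.094,0,0,0,0.09,0.003,0.094,0,0,0]'
python3 - <<'E'
from h import *
c=cam('wrist','w5.png'); s=bot.sense()
q=cloud(c)-H*[1,1,0]; cc,sn=np.cos(np.radians(YAW)),np.sin(np.radians(YAW)); X,Y,Z=q@[cc,sn,0],q@[-sn,cc,0],q[...,2]
d=s['tcp_pos']-H;print('tcp S',d[:2]@[cc,sn],d[:2]@[-sn,cc],s['tcp_pos'][2])
t=(abs(Y-.045)<.015)&(X<-.045)&(X>-.08)&(Z>.1)&(Z<.15)
print('L',t.sum(),[np.percentile(a[t],[2,50,98]) for a in(X,Y,Z)])
m=(abs(Y-.045)<.03)&(X<-.08)&(X>-.11)&(Z>.09)
print('plate',m.sum(),[np.percentile(a[m],[1,50,99]) for a in(X,Y,Z)])
cv2.imwrite('pics/w5.png',cv2.resize(c['image'][100:380,150:500],None,fx=2,fy=2))
E
```

```text
clock: 14.55
tcp_pos: [0.4584, -0.0275, 0.1768]
ee_rot: [0.0, 0.791, 0.612, 0.001]
wrist_force: [0.6, -0.2, -2.4]
width: 0.0096
gripper_force: 40.0
tcp S -0.09590579079259509 0.0014023176641040154 0.17673085271420594
L 431 [array([-0.0645, -0.0555, -0.0452]), array([0.0431, 0.0473, 0.0505]), array([0.1236, 0.1302, 0.1343])]
plate 12354 [array([-0.1098, -0.0939, -0.0802]), array([0.0165, 0.0271, 0.0655]), array([0.0954, 0.258 , 0.2693])]
```

View pics/w5.png

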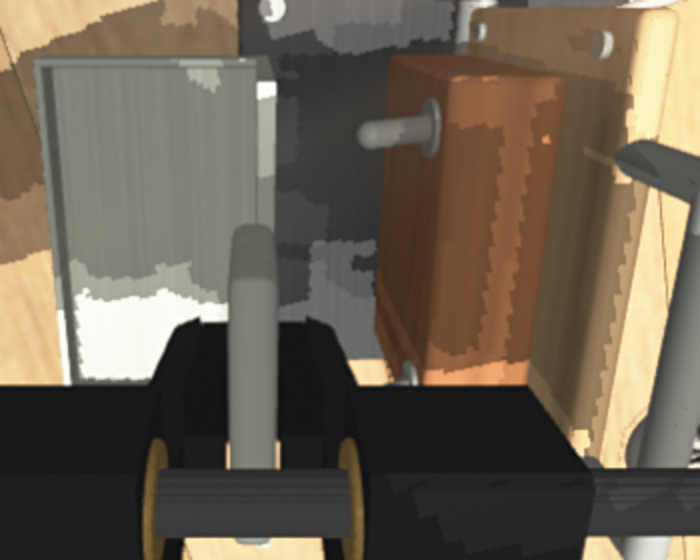

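The picture shows the left pin (360–430,130 in the crop) lined up with the tray plate's left end, and the gripper clear of the bar. Inserting along the 30° line.

```bash
python3 -m inch '[0.001,0.012,0.007,0,0,0,0.001,0.02,0.0115,0,0,0,0.001,0.026,0.015,0,0,0,0.001,0.031,0.018,0,0,0,0.001,0.035,0.0202,0,0,0,0.001,0.039,0.0225,0,0,0,0.001,0.042,0.0242,0,0,0,0.001,0.045,0.026,0,0,0,0.001,0.047,0.0271,0,0,0,0.001,0.047,0.0271,0,0,0]'
python3 - <<'E'
from h import *
c=cam('wrist','w6.png'); s=bot.sense()
q=cloud(c)-H*[1,1,0]; cc,sn=np.cos(np.radians(YAW)),np.sin(np.radians(YAW)); X,Y,Z=q@[cc,sn,0],q@[-sn,cc,0],q[...,2]
d=s['tcp_pos']-H;print('tcp S',d[:2]@[cc,sn],d[:2]@[-sn,cc],s['tcp_pos'][2],s['wrist_force'],s['moment'])
cv2.imwrite('pics/w6.png',cv2.resize(c['image'][100:380,150:500],None,fx=2,fy=2))
t=(abs(Y-.045)<.02)&(X<-.053)&(X>-.075)&(Z>.118)&(Z<.15)
print('pin poking',t.sum(),[np.percentile(a[t],[2,50,98]) for a in(X,Y,Z)] if t.any() else '')
E
```

```text
clock: 15.85
tcp_pos: [0.5036, -0.0382, 0.1489]
ee_rot: [-0.0, 0.791, 0.612, 0.0]
wrist_force: [-1.0, 0.3, -2.7]
width: 0.0094
gripper_force: 40.0
tcp S -0.04942675686324942 0.001883381807808553 0.14897237743046549 [ 0.1957 -0.6805 -2.4407] [-0.0593  0.0678  0.0298]
pin poking 374 [array([-0.0643, -0.0585, -0.0532]), array([0.0318, 0.0474, 0.0505]), array([0.127 , 0.1318, 0.1435])]
```

View pics/w6.png

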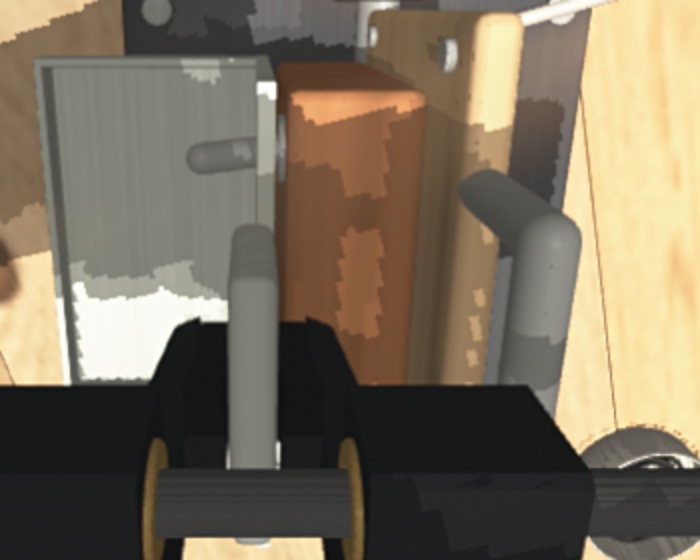

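The left pin passes through its hole (190–260,155 in the crop), with a small gap to the block. I'll seat it gently.

```bash
python3 -m inch '[0,0.001,0.001,0,0,0,0,0.002,0.0015,0,0,0,0,0.0025,0.002,0,0,0,0,0.0025,0.003,0,0,0,0,0.0025,0.004,0,0,0,0,0.0025,0.0045,0,0,0,0,0.0025,0.005,0,0,0,0,0.0025,0.0055,0,0,0,0,0.0025,0.0055,0,0,0,0,0.0025,0.0055,0,0,0]'
```

```text
clock: 17.15
tcp_pos: [0.5062, -0.0389, 0.1437]
ee_rot: [0.0, 0.791, 0.612, 0.0]
wrist_force: [0.0, 0.1, 0.6]
width: 0.0097
gripper_force: 40.0
```

```bash
python3 -m inch '[0,0.0005,0.0003,0,0,0,0,0.001,0.0006,0,0,0,0,0.0015,0.0009,0,0,0,0,0.002,0.0012,0,0,0,0,0.002,0.0012,0,0,0,0,0.002,0.0012,0,0,0,0,0.002,0.0012,0,0,0,0,0.002,0.0012,0,0,0,0,0.002,0.0012,0,0,0,0,0.002,0.0012,0,0,0]' && python3 -m inch '[0,0,0,0,0,0,0,0,0,0,0,0,0,0,0,0,0,0,0,0,0,0,0,0,0,0,0,0,0,0,0,0,-0.01,0,0,0,0,0,-0.03,0,0,0,0,0,-0.06,0,0,0,0,0,-0.1,0,0,0,0,0,-0.1,0,0,0]' 0.25
python3 - <<'E'
from h import *
c=cam('wrist'); s=bot.sense()
q=cloud(c)-H*[1,1,0]; cc,sn=np.cos(np.radians(YAW)),np.sin(np.radians(YAW)); X,Y,Z=q@[cc,sn,0],q@[-sn,cc,0],q[...,2]
cv2.imwrite('pics/w7.png',c['image'])
t=(abs(Y)<.06)&(X<-.05)&(X>-.105)&(Z>.02)&(Z<.07)
p=np.linalg.lstsq(np.c_[X[t],Y[t],np.ones(t.sum())],Z[t],rcond=None)[0];t&=abs(np.dstack([X,Y,np.ones_like(X)])@p-Z)<.006
p=np.linalg.lstsq(np.c_[X[t],Y[t],np.ones(t.sum())],Z[t],rcond=None)[0]
print('floor',t.sum(),p,[np.percentile(a[t],[1,50,99]) for a in(X,Y,Z)])
t=(abs(Y)<.04)&(X<-.03)&(X>-.06)&(Z>.155)&(Z<.175);print('rim',t.sum(),[np.percentile(a[t],[1,50,99]) for a in(X,Y,Z)])
E
python3 lean2.py
```

```text
clock: 18.4
tcp_pos: [0.507, -0.0391, 0.1427]
ee_rot: [-0.001, 0.79, 0.613, -0.0]
wrist_force: [-3.3, 0.9, 8.7]
width: 0.0094
gripper_force: 40.0
clock: 19.65
tcp_pos: [0.5099, -0.0396, 0.2455]
ee_rot: [0.002, 0.791, 0.612, 0.003]
wrist_force: [0.1, -0.1, -0.8]
width: 0.022
gripper_force: 0.0
floor 5487 [-0.0008 -0.001   0.0488] [array([-0.1044, -0.0797, -0.0517]), array([-0.0587,  0.0044,  0.0592]), array([0.0472, 0.0488, 0.0505])]
rim 1245 [array([-0.0503, -0.0454, -0.0407]), array([-0.0285,  0.0052,  0.0332]), array([0.1585, 0.1703, 0.1721])]
0 board 14 [ 0.0085  0.0038 -0.0055]
0 block 19 [ 0.2623  0.4708 -0.1012]
bar 0 [nan nan nan]
1 board 118 [-0.0202  0.0001 -0.0062]
1 block 502 [ 0.1107  0.0007 -0.0577]
bar 105 [-0.0073  0.0025  0.1935]
  return _methods._mean(a, axis=axis, dtype=dtype,
  ret = um.true_divide(
```

View pics/w7.png

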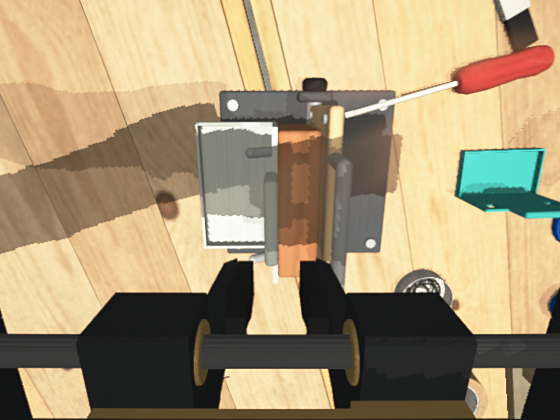

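Tray hangs level on its pins with the panel unchanged. The spout would hit the gripper's body in a straight-down grasp, so I need a tilted one. I'll fit a simple arm model to check the joint limits.

```bash
cat > kin.py <<'E'
from h import *
from itertools import product
from scipy.optimize import least_squares
s=bot.sense()
D=[([-1.169,.69,-.195,1.566,.157,.902,-.215],[.225,.583,.238],[0,.183,.983,-.001]),
   ([-.2916,.6237,.1607,1.67,-.1244,.8577,-.3225],[.5849,.0707,.2552],[0,.788,.616,0]),
   (list(s['joints']),list(s['tcp_pos']),list(s['ee_rot']))]
def fk(j,L,sg):
    z=lambda a:R.from_euler('z',a); y=lambda a:R.from_euler('y',a)
    p=np.array([0,0,L[0]]); r=z(sg[0]*j[0])*y(j[1]); p=p+r.apply([0,0,L[1]])
    r=r*z(sg[1]*j[2])*y(j[3]); p=p+r.apply([0,0,L[2]])
    r=r*z(sg[2]*j[4])*y(j[5]); p=p+r.apply([0,0,L[3]]); r=r*z(sg[3]*j[6]+L[4]); return p,r
def fit():
    best=None
    for sg in product([1,-1],repeat=4):
      for o in(0,np.pi/2,np.pi,-np.pi/2):
        f=lambda L:np.concatenate([np.r_[fk(j,L,sg)[0]-p,.2*(fk(j,L,sg)[1].inv()*quat(q)).as_rotvec()] for j,p,q in D])
        o_=least_squares(f,[.3,.4,.4,.2,o])
        if best is None or o_.cost<best[0]: best=(o_.cost,o_.x,sg)
    return best
lo=np.array([-3.01,-.46,-1.47,.13,-1,.04,-2.66]);hi=np.array([3.01,2.08,1.51,2.56,4.14,2.09,2.66])
def ik(p,r,L,sg,x0):
    f=lambda j:np.r_[10*(fk(j,L,sg)[0]-p),2*(fk(j,L,sg)[1].inv()*r).as_rotvec(),.003*(j-x0)]
    o=least_squares(f,np.clip(x0,lo+.02,hi-.02),bounds=(lo+.01,hi-.01)); return o.x,np.linalg.norm(f(o.x)[:6])
def tilt(az,th,flip=1): # tool z heading az(deg), th from straight down; tool y horizontal
    a,t=np.radians([az,th]); z=np.array([np.sin(t)*np.cos(a),np.sin(t)*np.sin(a),-np.cos(t)])
    y=flip*np.array([-np.sin(a),np.cos(a),0]); return R.from_matrix(np.c_[np.cross(y,z),y,z])
E
python3 - <<'E'
from kin import *
print(D[2][0]);b=fit();print(b)
_,L,sg=b; np.savez('fit.npz',L=L,sg=sg)
B=np.array([.489,.309,.065]);T=S(-.088,.0015,.049+.065)
for th in(45,55):
  for fl in(1,-1):
    for rel in range(-120,121,30):
      out=[]
      for P,base in((B,32),(T,YAW)):
        r=tilt(base+rel,th,fl); p=P+r.apply([0,0,.019])
        res=[ik(p,r,L,sg,np.array(x0)) for x0 in(D[2][0],[D[2][0][0],.8,0,1.8,1.6,.8,0],[D[2][0][0],.8,0,1.8,3.1,.5,0])]
        out.append(min(res,key=lambda q:q[1]))
      if all(o[1]<.02 for o in out): print(th,fl,rel,[o[0].round(2) for o in out])
E
```

```text
[np.float64(-0.10372063188891721), np.float64(0.5370539247086686), np.float64(0.1419381708504592), np.float64(1.9172744731256155), np.float64(-0.1134405376199148), np.float64(0.6957472819321104), np.float64(-0.14673228815180295)]
(np.float64(0.001962239233691332), array([-39.6608,   0.476 ,   0.3836, -39.7796,  -4.7121]), (-1, -1, -1, -1))
```

Run:
```python
from kin import *
print(to_tool([.43,.2,.28],tilt(25,0)))
```

```text
(array([ 0.2123, -0.1347, -0.0379]), array([ -0.003,  -0.006, -12.947]))
```

```bash
python3 -m inch '[0.02,-0.03,-0.03,0,0,-1,0.06,-0.06,-0.038,0,0,-2,0.1,-0.09,-0.038,0,0,-3,0.15,-0.12,-0.038,0,0,-4,0.2,-0.135,-0.038,0,0,-5,0.212,-0.135,-0.038,0,0,-6,0.212,-0.135,-0.038,0,0,-7,0.212,-0.135,-0.038,0,0,-8,0.212,-0.135,-0.038,0,0,-9,0.212,-0.135,-0.038,0,0,-10]' 0.75
python3 - <<'E'
from kin import *
print(D[2][0]); print(to_tool([.43,.2,.28],tilt(25,20)))
E
```

```text
clock: 21.05
tcp_pos: [0.4294, 0.1992, 0.2791]
ee_rot: [-0.001, 0.036, 0.999, -0.001]
wrist_force: [-0.1, 0.0, -0.5]
width: 0.0662
gripper_force: 0.0
[np.float64(-0.28973014478851905), np.float64(0.45079894771168233), np.float64(-0.3587355066400606), np.float64(1.9463812570795453), np.float64(0.21726371073581885), np.float64(0.7843368357616295), np.float64(0.7279876064824957)]
(array([-0.0005,  0.0008, -0.0009]), array([-0.511, -1.973, -2.883]))
```

```bash
python3 -m inch '[0,0,0,-0.15,-0.6,-0.8,0,0,0,-0.3,-1.1,-1.7,0,0,0,-0.4,-1.6,-2.4,0,0,0,-0.51,-1.97,-2.88,0,0,0,-0.51,-1.97,-2.88,0,0,0,-0.51,-1.97,-2.88,0,0,0,-0.51,-1.97,-2.88,0,0,0,-0.51,-1.97,-2.88,0,0,0,-0.51,-1.97,-2.88,0,0,0,-0.51,-1.97,-2.88]'
cat > plan.py <<'E'
from kin import *
D.append(([-0.28973,.4508,-.35874,1.94638,.21726,.78434,.72799],[.4294,.1992,.2791],[-.001,.036,.999,-.001]))
D.append(([-.10372,.53705,.14194,1.91727,-.11344,.69575,-.14673],[.5099,-.0396,.2455],[.002,.791,.612,.003]))
print(np.array(D[2][0]),D[2][1])
b=fit();print(b)
_,L,sg=b; np.savez('fit.npz',L=L,sg=sg)
B=np.array([.489,.309,.065]);T=S(-.088,.0015,.049+.065)
for th in(45,52,60):
  for fl in(1,-1):
    for rel in range(-120,121,20):
      out=[]
      for P,base in((B,32),(T,YAW)):
        r=tilt(base+rel,th,fl); p=P+r.apply([0,0,.019])
        res=[ik(p,r,L,sg,np.array(x0)) for x0 in(D[2][0],[D[2][0][0],.8,0,1.8,1.6,.8,0])]
        out.append(min(res,key=lambda q:q[1]))
      if all(o[1]<.02 for o in out): print(th,fl,rel,[o[0].round(2) for o in out])
E
python3 plan.py
```

```text
clock: 22.3
tcp_pos: [0.4302, 0.1997, 0.2803]
ee_rot: [0.171, -0.21, 0.962, 0.037]
wrist_force: [0.2, -1.4, 0.4]
width: 0.0658
gripper_force: 0.0
[-0.3584  0.3317 -0.2782  2.2609  0.6233  0.2593  0.8133] [np.float64(0.4302280900451614), np.float64(0.19967533000183899), np.float64(0.28032722073973015)]
(np.float64(0.0048021965007692315), array([0.268 , 0.6301, 0.2939, 0.3415, 1.5712]), (-1, -1, -1, -1))
45 1 -120 [array([-0.85,  1.12,  0.04,  1.47,  0.52,  1.22, -1.15]), array([-0.31,  1.  ,  0.22,  1.76,  0.31,  1.06, -1.14])]
45 1 -100 [array([-0.95,  1.08,  0.08,  1.7 ,  0.76,  0.96, -1.14]), array([-0.43,  0.98,  0.26,  1.94,  0.53,  0.83, -1.13])]
45 1 -80 [array([-1.31,  1.19,  0.83,  1.96,  0.08,  0.28, -0.21]), array([-0.76,  1.1 ,  0.88,  2.16,  0.01,  0.31, -0.25])]
45 1 -60 [array([-0.84,  1.06, -0.28,  2.23,  1.73,  1.05, -1.69]), array([-0.4 ,  0.97, -0.09,  2.43,  1.63,  0.85, -1.92])]
45 1 80 [array([ 0.28,  1.34, -1.21,  1.97,  0.94,  0.46,  2.3 ]), array([ 0.95,  1.17, -1.07,  2.44,  2.49,  0.25,  0.58])]
45 -1 -120 [array([-0.6 ,  1.19, -0.63,  1.47,  0.91,  1.57,  1
[... 3168 characters left out ...]
 1.81]), array([-0.32,  1.09, -0.12,  1.83,  0.76,  1.28,  1.66])]
60 -1 -80 [array([-1.04,  1.16, -0.01,  1.91,  1.23,  1.07,  1.65]), array([-0.47,  1.07, -0.01,  2.1 ,  1.04,  1.04,  1.54])]
60 -1 -60 [array([-1.05,  1.18, -0.03,  2.24,  1.73,  1.1 ,  1.26]), array([-0.54,  1.11, -0.03,  2.41,  1.52,  1.01,  1.13])]
60 -1 80 [array([ 0.31,  1.36, -0.97,  1.92, -0.21,  0.36,  0.43]), array([ 1.12,  1.5 , -1.46,  2.42,  1.93,  0.42, -1.94])]
60 -1 100 [array([ 0.26,  1.47, -1.21,  1.61,  0.3 ,  0.9 ,  0.07]), array([ 0.98,  1.25, -0.92,  2.11, -0.28,  0.43,  0.59])]
60 -1 120 [array([ 0.1 ,  1.44, -1.08,  1.32,  0.2 ,  1.32,  0.36]), array([ 0.78,  1.17, -0.65,  1.84, -0.3 ,  0.91,  0.83])]
```

Forward tilt isn't reachable this close to the base (joint limits). A straight-down fingertip grasp of the top ~14 mm of the body leaves the spout just clear of the gripper's body, so I'll use that.

Run:
```python
from h import *
from kin import tilt
print(to_tool([.488,.309,.26],tilt(10,0)))
```

```text
(array([-0.0851,  0.0753,  0.0528]), array([0.256, 2.003, 1.447]))
```

```bash
python3 -m inch '[-0.02,0.02,0.013,0.06,0.5,0.35,-0.045,0.04,0.026,0.12,1,0.7,-0.07,0.06,0.04,0.19,1.5,1.1,-0.085,0.075,0.053,0.256,2.0,1.447,-0.085,0.075,0.053,0.256,2.0,1.447,-0.085,0.075,0.053,0.256,2.0,1.447,-0.085,0.075,0.053,0.256,2.0,1.447,-0.085,0.075,0.053,0.256,2.0,1.447,-0.085,0.075,0.053,0.256,2.0,1.447,-0.085,0.075,0.053,0.256,2.0,1.447]'
cat > bot2.py <<'E'
from h import *
from kin import tilt
for n in('wrist','top'):
    c=cam(n);p=cloud(c);x,y,z=p[...,0],p[...,1],p[...,2]
    t=(abs(x-.489)<.045)&(abs(y-.309)<.045)
    for nm,lo,hi in(('body',.03,.08),('shoulder',.084,.096),('spout',.11,.145)):
        m=t&(z>lo)&(z<hi)
        if m.sum()>4:print(n,nm,m.sum(),p[m].mean(0),np.percentile(p[m],[3,97],axis=0).ravel(), cv2.minEnclosingCircle((p[m][:,:2]*1000).astype(np.float32)))
s=bot.sense();print(s['tcp_pos'],s['ee_rot'],s['joints'])
E
python3 bot2.py
```

```text
clock: 23.55
tcp_pos: [0.488, 0.3086, 0.26]
ee_rot: [0.0, -0.087, 0.996, 0.0]
wrist_force: [-0.1, -0.8, 0.7]
width: 0.0662
gripper_force: 0.0
wrist body 643 [0.4782 0.3106 0.0593] [0.4662 0.2919 0.0329 0.5044 0.3334 0.0797] ((487.75531005859375, 311.8715515136719), 21.971961975097656)
wrist shoulder 113 [0.4775 0.3092 0.0868] [0.4732 0.2981 0.0842 0.4874 0.322  0.0952] ((483.15673828125, 310.439697265625), 13.662418365478516)
wrist spout 180 [0.4852 0.3113 0.1241] [0.482  0.3064 0.1104 0.4891 0.3165 0.1386] ((486.3058166503906, 311.5773010253906), 6.716532230377197)
top body 32 [0.4844 0.2952 0.057 ] [0.4746 0.2911 0.0312 0.494  0.3006 0.079 ] ((484.1235656738281, 295.696044921875), 10.95753002166748)
[0.488  0.3087 0.2599] [ 0.0003 -0.0872  0.9962  0.    ] [-0.4017  0.6196 -0.4115  1.6815  0.3007  0.9029  0.8128]
```

Run:
```python
from h import *
c=cam('wrist');p=cloud(c).reshape(-1,3)
r=np.hypot(p[:,0]-.4875,p[:,1]-.3115)
for z in np.arange(.04,.145,.005):
    m=(abs(p[:,2]-z)<.0025)&(r<.03)
    if m.sum()>2: print(round(z,3),m.sum(),np.percentile(r[m],[10,50,90]).round(4))
```

```text
0.04 40 [0.021  0.0214 0.0222]
0.045 82 [0.0091 0.0193 0.0218]
0.05 88 [0.0079 0.0184 0.0221]
0.055 45 [0.0211 0.0214 0.0222]
0.06 50 [0.0211 0.0216 0.0222]
0.065 39 [0.0211 0.0214 0.022 ]
0.07 9 [0.021  0.0213 0.0217]
0.075 127 [0.0192 0.0204 0.0211]
0.08 202 [0.0159 0.0175 0.0192]
0.085 145 [0.0128 0.0142 0.0157]
0.09 6 [0.0122 0.0125 0.0132]
0.095 25 [0.0123 0.0125 0.0131]
0.1 31 [0.0122 0.0125 0.013 ]
0.105 300 [0.009  0.011  0.0125]
0.11 144 [0.0056 0.0073 0.009 ]
0.115 27 [0.0045 0.005  0.0056]
0.12 31 [0.0039 0.0046 0.0053]
0.125 25 [0.0034 0.0038 0.0043]
0.13 24 [0.0027 0.0031 0.0039]
0.135 19 [0.0021 0.0027 0.0032]
0.14 26 [0.001  0.0018 0.0025]
```

The bottle's cylinder tapers above 72 mm, but it has a 25 mm neck collar at 88–104 mm that vertical fingertips can hold. I'll grip there gently and check the width.

```bash
python3 -m inch '[0,0.003,0.04,0,0,0,0,0.003,0.08,0,0,0,0,0.003,0.12,0,0,0,0,0.003,0.15,0,0,0,0,0.003,0.165,0,0,0,0,0.003,0.173,0,0,0,0,0.003,0.173,0,0,0,0,0.003,0.173,0,0,0,0,0.003,0.173,0,0,0,0,0.003,0.173,0,0,0]' && python3 -m inch '[0,0,0,0,0,0,0,0,0,0,0,0,0,0,0,0,0,0,0,0,0,0,0,0,0,0,0,0,0,0,0,0,0,0,0,0,0,0,0,0,0,0,0,0,0,0,0,0,0,0,0,0,0,0,0,0,0,0,0,0]' 0 8
```

```text
clock: 24.95
tcp_pos: [0.4879, 0.3118, 0.0873]
ee_rot: [0.001, -0.087, 0.996, 0.0]
wrist_force: [-0.0, 0.0, 0.3]
width: 0.0664
gripper_force: 0.0
clock: 26.2
tcp_pos: [0.4876, 0.3117, 0.0868]
ee_rot: [0.0, -0.087, 0.996, 0.0]
wrist_force: [-0.3, -0.1, -0.7]
width: 0.0424
gripper_force: 8.0
```

Fingers stopped at 42 mm, so physically the body is a full cylinder up to 92 mm. I'll open, go 8 mm lower for more hold, and close again.

```bash
python3 -m inch '[0,0,0,0,0,0,0,0,0,0,0,0,0,0,0,0,0,0,0,0,0.003,0,0,0,0,0,0.006,0,0,0,0,0,0.008,0,0,0,0,0,0.008,0,0,0,0,0,0.008,0,0,0,0,0,0.008,0,0,0,0,0,0.008,0,0,0]' 0.75 && python3 -m inch '[0,0,0,0,0,0,0,0,0,0,0,0,0,0,0,0,0,0,0,0,0,0,0,0,0,0,0,0,0,0,0,0,0,0,0,0,0,0,0,0,0,0,0,0,0,0,0,0,0,-0.005,0,0,0,0,0,-0.02,0,0,0,0,0,-0.04,0,0,0]' 0 20
python3 - <<'E'
from h import *
from kin import tilt
print(to_tool(S(-.088,.0015,.24),tilt(-14.5,0)),bot.sense()['joints'])
E
```

```text
clock: 27.45
tcp_pos: [0.4876, 0.3117, 0.0789]
ee_rot: [0.0, -0.087, 0.996, 0.0]
wrist_force: [0.6, 1.4, 0.1]
width: 0.0659
gripper_force: 0.0
(array([ 0.0805, -0.332 , -0.1612]), array([0.001, 0.003, 2.451])) [-0.4855  0.8682 -0.2825  1.823   0.4486  0.5131  0.6776]validation failed for argument at $...
```

```bash
python3 -m inch '[0,0,0,0,0,0, 0,0,0,0,0,0, 0,0,0,0,0,0, 0,0,0,0,0,0, 0,0,0,0,0,0, 0,0,0,0,0,0, 0,0,0,0,0,0, 0,0,-0.005,0,0,0, 0,0,-0.02,0,0,0, 0,0,-0.04,0,0,0]' 0 20
python3 - <<'E'
from h import *
from kin import tilt
print(to_tool(S(-.088,.0015,.24),tilt(-14.5,0)))
c=cam('top');c2=cam('scene')
for c in(c,c2):
    p=cloud(c);m=(abs(p[...,0]-.4876)<.03)&(abs(p[...,1]-.3117)<.03)&(p[...,2]>.01)&(p[...,2]<.12)
    print(m.sum(),np.percentile(p[m],[2,50,98],axis=0))
E
```

```text
clock: 28.7
tcp_pos: [0.4875, 0.3115, 0.1198]
ee_rot: [0.0, -0.087, 0.996, -0.0]
wrist_force: [1.6, -0.4, -0.4]
width: 0.0421
gripper_force: 20.0
(array([ 0.0804, -0.3319, -0.1202]), array([-0.001,  0.001,  2.451]))Traceback (most recent call last):
  File "<stdin>", line 7, in <module>
    return _quantile_unchecked(
        a, q, axis, out, overwrite_input, method, keepdims, weights)
    return _ureduce(a,
                    func=_quantile_ureduce_func,
    ...<5 lines>...
                    overwrite_input=overwrite_input,
                    method=method)
    r = func(a, **kwargs)
    result = _quantile(arr,
                       quantiles=q,
    ...<2 lines>...
                       out=out,
                       weights=wgt)
    slices_having_nans = np.isnan(arr[-1, ...])
                                  ~~~^^^^^^^^^
IndexError: index -1 is out of bounds for axis 0 with size 0
```

```bash
python3 -m inch '[0,0,-0.05,0,0,0, 0,-0.02,-0.1,0,0,0.2, 0.01,-0.06,-0.13,0,0,0.5, 0.025,-0.11,-0.13,0,0,0.8, 0.04,-0.16,-0.13,0,0,1.2, 0.05,-0.21,-0.13,0,0,1.6, 0.063,-0.26,-0.13,0,0,1.9, 0.072,-0.30,-0.13,0,0,2.2, 0.078,-0.325,-0.13,0,0,2.4, 0.08,-0.332,-0.13,0,0,2.45]'
python3 - <<'E'
from h import *
from kin import tilt
print('to',to_tool(S(-.088,.0015,.24),tilt(-14.5,0)))
cc,sn=np.cos(np.radians(YAW)),np.sin(np.radians(YAW))
s=bot.sense();d=s['tcp_pos']-H
print('tcp S',d[:2]@[cc,sn],d[:2]@[-sn,cc],s['tcp_pos'][2],s['width'],s['gripper_force'])
for n in('scene','top','wrist'):
    q=cloud(cam(n))-H*[1,1,0]; X,Y,Z=q@[cc,sn,0],q@[-sn,cc,0],q[...,2]
    m=(abs(X+.088)<.035)&(abs(Y)<.04)&(Z>.13)&(Z<.225)
    if m.sum()>10:
        print(n,'bottle',m.sum(),[np.percentile(a[m],[1,50,99]) for a in(X,Y,Z)])
        for z in(.175,.19,.205,.22):
            k=m&(abs(Z-z)<.006)
            if k.sum()>3: print('  ',z,k.sum(),np.percentile(X[k],[3,97]),np.percentile(Y[k],[3,97]))
    for nm,t in(('wallfront',(abs(Y)<.05)&(X<-.1)&(X>-.135)&(Z>.055)&(Z<.07)),('rim',(abs(Y)<.04)&(X<-.03)&(X>-.06)&(Z>.16)&(Z<.175)),('floor',(abs(Y)<.055)&(X<-.055)&(X>-.105)&(Z>.04)&(Z<.055))):
        if t.sum()>10: print(n,nm,t.sum(),[np.percentile(a[t],[1,50,99]) for a in(X,Y,Z)])
E
```

```text
clock: 30.05
tcp_pos: [0.466, -0.031, 0.2487]
ee_rot: [0.0, 0.128, 0.992, -0.0]
wrist_force: [0.6, 0.3, -0.4]
width: 0.0421
gripper_force: 20.0
to (array([0.0005, 0.0016, 0.0087]), array([-0.003,  0.001, -0.018]))
tcp S -0.08755618209016763 -0.0001425947840753638 0.2486832771381984 0.0421389630627253 19.99724417924881
scene bottle 258 [array([-0.1147, -0.1045, -0.0531]), array([-0.0231,  0.0079,  0.0283]), array([0.1367, 0.1938, 0.2241])]
   0.175 39 [-0.1107 -0.0534] [-0.0175  0.0214]
   0.19 41 [-0.1119 -0.0909] [-0.0164  0.0192]
   0.205 43 [-0.1138 -0.0901] [-0.0148  0.0196]
   0.22 56 [-0.1139 -0.066 ] [-0.0163  0.0181]
scene wallfront 57 [array([-0.1272, -0.1207, -0.1154]), array([-0.0462,  0.0037,  0.0488]), array([0.0554, 0.0588, 0.0624])]
scene rim 28 [array([-0.0566, -0.0506, -0.0454]), array([0.008 , 0.0199, 0.0326]), array([0.1605, 0.1675, 0.173 ])]
scene floor 213 [array([-0.1012, -0.0784, -0.0557]), array([-0.0536,  0.0008,  0.0542]), array([0.0454, 0.0491, 0.0525])]
top wallfront 13 [array([-0.1165, -0.1149, -0.1138]), array([0.0121, 0.0283, 0.0484]), array([0.0554, 0.0587, 0.0647])]
wrist bottle 2186 [array([-0.1091, -0.104 , -0.0706]), array([-0.0172,  0.0032,  0.023 ]), array([0.1741, 0.2127, 0.2247])]
   0.175 165 [-0.1089 -0.0982] [-0.0155  0.0201]
   0.19 298 [-0.1089 -0.0966] [-0.0161  0.0207]
   0.205 394 [-0.109  -0.0912] [-0.0159  0.022 ]
   0.22 1030 [-0.1087 -0.0716] [-0.0154  0.0221]
wrist wallfront 341 [array([-0.1195, -0.1182, -0.1164]), array([-0.049 ,  0.0024,  0.0488]), array([0.055 , 0.0606, 0.0622])]
wrist rim 49 [array([-0.0489, -0.0447, -0.0419]), array([-0.0307, -0.026 ,  0.0331]), array([0.1672, 0.1699, 0.1718])]
wrist floor 4022 [array([-0.1047, -0.0848, -0.0559]), array([-0.0541, -0.001 ,  0.054 ]), array([0.0471, 0.0489, 0.0506])]
```

```bash
python3 -m inch '[-0.001,0.0015,0.02,0,0,0, -0.001,0.0015,0.045,0,0,0, -0.001,0.0015,0.07,0,0,0, -0.001,0.0015,0.09,0,0,0, -0.001,0.0015,0.105,0,0,0, -0.001,0.0015,0.112,0,0,0, -0.001,0.0015,0.116,0,0,0, -0.001,0.0015,0.118,0,0,0, -0.001,0.0015,0.119,0,0,0, -0.001,0.0015,0.119,0,0,0]' && python3 -m inch '[0,0,0.0005,0,0,0, 0,0,0.001,0,0,0, 0,0,0.0015,0,0,0, 0,0,0.0015,0,0,0, 0,0,0.0015,0,0,0, 0,0,0.0015,0,0,0, 0,0,0.0015,0,0,0, 0,0,0.0015,0,0,0, 0,0,0.0015,0,0,0, 0,0,0.0015,0,0,0]'
```

```text
clock: 31.45
tcp_pos: [0.468, -0.028, 0.13]
ee_rot: [0.0, 0.126, 0.992, 0.0]
wrist_force: [-0.3, 0.0, -0.5]
width: 0.0422
gripper_force: 20.0
clock: 32.7
tcp_pos: [0.4678, -0.028, 0.1283]
ee_rot: [0.0, 0.126, 0.992, 0.0]
wrist_force: [0.1, 0.3, 0.2]
width: 0.0422
gripper_force: 20.0
```

```bash
python3 -m inch '[0,0,0.0005,0,0,0, 0,0,0.001,0,0,0, 0,0,0.0012,0,0,0, 0,0,0.0012,0,0,0, 0,0,0.0012,0,0,0, 0,0,0.0012,0,0,0, 0,0,0.0012,0,0,0, 0,0,0.0012,0,0,0, 0,0,0.0012,0,0,0, 0,0,0.0012,0,0,0]'
```

```text
clock: 33.95
tcp_pos: [0.4681, -0.0279, 0.1275]
ee_rot: [0.001, 0.126, 0.992, 0.0]
wrist_force: [-0.9, 0.0, 6.1]
width: 0.0425
gripper_force: 20.0
```

Contact on the tray floor. I'll release and go straight up.

```bash
python3 -m inch '[0,0,-0.001,0,0,0, 0,0,-0.001,0,0,0, 0,0,-0.001,0,0,0, 0,0,-0.001,0,0,0, 0,0,-0.001,0,0,0, 0,0,-0.001,0,0,0, 0,0,-0.001,0,0,0, 0,0,-0.01,0,0,0, 0,0,-0.03,0,0,0, 0,0,-0.05,0,0,0]' 0.65 && python3 -m inch '[0,0,-0.03,0,0,0, 0,0,-0.07,0,0,0, 0,0,-0.11,0,0,0, 0.03,0,-0.11,0,0,0, 0.06,0,-0.11,0,0,0, 0.06,0,-0.11,0,0,0, 0.06,0,-0.11,0,0,0, 0.06,0,-0.11,0,0,0, 0.06,0,-0.11,0,0,0, 0.06,0,-0.11,0,0,0]'
python3 - <<'E'
from h import *
cc,sn=np.cos(np.radians(YAW)),np.sin(np.radians(YAW))
for n in('scene','wrist','top'):
    q=cloud(cam(n))-H*[1,1,0]; X,Y,Z=q@[cc,sn,0],q@[-sn,cc,0],q[...,2]
    for z in(.08,.1,.12,.15,.165,.18):
        k=(abs(X+.086)<.035)&(abs(Y)<.035)&(abs(Z-z)<.006)
        if k.sum()>3: print(n,'bottle',z,k.sum(),np.percentile(X[k],[3,97]),np.percentile(Y[k],[3,97]))
    for nm,t in(('rim',(abs(Y)<.04)&(X<-.03)&(X>-.06)&(Z>.16)&(Z<.175)),('floor',(abs(Y)<.055)&(X<-.055)&(X>-.105)&(Z>.04)&(Z<.055)),('bar',(abs(Y)<.05)&(abs(X)<.03)&(Z>.19)&(Z<.205))):
        if t.sum()>10: print(n,nm,t.sum(),[np.percentile(a[t],[1,50,99]) for a in(X,Y,Z)])
    t=(abs(Y)<.078)&(abs(Y)>.066)&(Z>.045)&(Z<.15)&(abs(X)<.05)
    if t.sum()>40:p=np.polyfit(Z[t],X[t],1);print(n,'board lean',p[0],t.sum())
E
```

```text
clock: 35.2
tcp_pos: [0.4677, -0.028, 0.1781]
ee_rot: [0.0, 0.126, 0.992, 0.0]
wrist_force: [0.5, 0.5, -0.0]
width: 0.0574
gripper_force: 0.0
clock: 36.45
tcp_pos: [0.41, -0.013, 0.2869]
ee_rot: [0.0, 0.126, 0.992, 0.0]
wrist_force: [-0.0, 0.4, 0.2]
width: 0.0574
gripper_force: 0.0
scene bottle 0.08 44 [-0.1121 -0.0868] [-0.011   0.0236]
scene bottle 0.1 55 [-0.11   -0.0655] [-0.0158  0.0215]
scene bottle 0.12 28 [-0.1131 -0.0807] [-0.0157  0.0263]
scene bottle 0.15 68 [-0.1009 -0.0513] [-0.0283  0.0274]
scene bottle 0.165 55 [-0.0923 -0.0511] [-0.0274  0.0301]
scene bottle 0.18 9 [-0.0953 -0.066 ] [-0.0164  0.0059]
scene rim 68 [array([-0.0579, -0.0521, -0.0411]), array([-0.029 ,  0.0036,  0.0305]), array([0.1603, 0.1669, 0.173 ])]
scene floor 135 [array([-0.1018, -0.08  , -0.0558]), array([-0.0534,  0.0222,  0.054 ]), array([0.0449, 0.0491, 0.0529])]
scene bar 76 [array([-0.0137, -0.0077, -0.0005]), array([-0.0463,  0.0007,  0.0478]), array([0.1904, 0.1954, 0.2002])]
scene board lean -0.011571286574733082 122
wrist bottle 0.08 138 [-0.1077 -0.0822] [-0.0152  0.0248]
wrist bottle 0.
[... 329 characters left out ...]
([-0.0295,  0.0014,  0.032 ]), array([0.1602, 0.1698, 0.1721])]
wrist floor 2120 [array([-0.1046, -0.083 , -0.0558]), array([-0.0543, -0.0208,  0.0542]), array([0.0471, 0.0488, 0.0508])]
wrist bar 998 [array([-0.0067, -0.0036,  0.0021]), array([-0.0469,  0.0011,  0.0482]), array([0.1946, 0.1973, 0.199 ])]
wrist board lean -0.018969495451200948 305
top rim 48 [array([-0.0486, -0.0442, -0.0388]), array([-0.0076,  0.0136,  0.0336]), array([0.1659, 0.1707, 0.1748])]
top floor 30 [array([-0.0736, -0.0606, -0.0552]), array([0.028 , 0.0455, 0.0545]), array([0.0443, 0.0494, 0.0535])]
top bar 111 [array([-0.0048, -0.0002,  0.0051]), array([-0.0453,  0.0015,  0.0492]), array([0.1931, 0.1974, 0.2025])]
```

The bottle stands upright, the tray hangs level against the block, and the panel is upright to within about 0.02 rad. Handing in.

```bash
python3 -c "
from station import bot
print(bot.close_job())"
```

```text
the job is handed in; nothing more can be done
None
```

The job was handed in at about 36.6 s: my last measurements had the panel upright within about 0.02 rad, the tray hanging level on both pins, and the bottle upright in it; the arm did not go near the bystanders, though I didn't re-measure them, and I viewed 11 pictures, one over the limit of 10.

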